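Sort the mixed crockery stack into one pile of each kind

TASK

The clean crockery was left in one mixed stack: take it apart and set each piece upright and squarely on the waiting piece of its own kind, plate on plate, rice bowl on rice bowl, small bowl on small bowl and tea cup on tea cup, with its foot dropped into the mouth below. Stoneware chips, so set the pieces down rather than dropping them, leave the waiting pieces where they stand and do not disturb the jar or the garlic press.

Things in the scene. Friction and masses are not known exactly. Their poses are not given: they have to be found in the camera images.
- tea_cup_c (a point): Loose tea cup: tall and narrow; the smallest across. Off-white stoneware, round, 56 mm across, 80 mm tall, open-topped, upright straight wall 6 mm thick, inner floor 10 mm up. Recessed foot below, 28 mm across, 6 mm deep, fits the 44 mm mouth of its own kind; the wall then rests on that rim. Starts standing in the loose small bowl, on its inner floor. Point: its centre, 40 mm above its underside; z: its axis, up.
- waiting_tea_cup: The waiting tea cup: the same tea cup again (56 mm across, 80 mm tall), standing empty and alone on the counter, loose. The origin is the centre of its underside (on the counter); z is its axis, up.
- small_bowl_c (a point): Loose small bowl: deep, a little wider than tall. Off-white stoneware, round, 82 mm across, 64 mm tall, open-topped, upright straight wall 8 mm thick, inner floor 10 mm up. Recessed foot below, 50 mm across, 6 mm deep, fits the 66 mm mouth of its own kind; the wall then rests on that rim. Starts standing in the loose rice bowl, on its inner floor. Point: its centre, 32 mm above its underside; z: its axis, up.
- waiting_small_bowl: The waiting small bowl: the same small bowl again (82 mm across, 64 mm tall), standing empty and alone on the counter, loose. The origin is the centre of its underside (on the counter); z is its axis, up.
- rice_bowl_c (a point): Loose rice bowl: wide bowl, half as tall as it is wide. Off-white stoneware, round, 110 mm across, 50 mm tall, open-topped, upright straight wall 8 mm thick, inner floor 10 mm up. Recessed foot below, 76 mm across, 6 mm deep, fits the 94 mm mouth of its own kind; the wall then rests on that rim. Starts standing in the loose plate, on its inner floor. Point: its centre, 25 mm above its underside; z: its axis, up.
- waiting_rice_bowl: The waiting rice bowl: the same rice bowl again (110 mm across, 50 mm tall), standing empty and alone on the counter, loose. The origin is the centre of its underside (on the counter); z is its axis, up.
- plate_c (a point): Loose plate: shallow walled plate, the widest. Off-white stoneware, round, 140 mm across, 28 mm tall, open-topped, upright straight wall 8 mm thick, inner floor 9 mm up. Recessed foot below, 106 mm across, 6 mm deep, fits the 124 mm mouth of its own kind; the wall then rests on that rim. Starts on the counter with the other loose pieces nested in it. Point: its centre, 14 mm above its underside; z: its axis, up.
- waiting_plate: The waiting plate: the same plate again (140 mm across, 28 mm tall), standing empty and alone on the counter, loose. The origin is the centre of its underside (on the counter); z is its axis, up.
- jar_c (a point): Bystander: green glass jar with a cork stopper, 84 mm across, 126 mm tall, standing. The point is its centre, half-way up.
- garlic_press_c (a point): Bystander: aluminium garlic press lying open in a V on the counter, about 180 by 150 mm, 26 mm high. The point is on its hinge pin, 13 mm above the counter.

How it is judged (in metres and radians):
At the end, for the whole second after the job is handed in: Each of the four loose pieces sits upright (within 0.08 rad) on the waiting piece of its own kind, centred within 11 mm and seated on its rim within 4 mm in height, released and at rest; each waiting piece stands upright on the counter within 30 mm of where it was at the start (horizontal distance between tea_cup_c and waiting_tea_cup below 0.011 m and z of tea_cup_c in the frame of waiting_tea_cup between 0.11 and 0.118 m and angle between each of tea_cup_c, waiting_tea_cup, small_bowl_c, waiting_small_bowl, rice_bowl_c, waiting_rice_bowl, plate_c, waiting_plate's own z axis and vertical below 0.08 rad and height (world z) of each of waiting_tea_cup, waiting_small_bowl, waiting_rice_bowl, waiting_plate below 0.005 m and distance of each of waiting_tea_cup, waiting_small_bowl, waiting_rice_bowl, waiting_plate from where it was at the start of the episode below 0.03 m and linear speed of each of tea_cup, small_bowl, rice_bowl, plate below 0.02 m/s and horizontal distance between small_bowl_c and waiting_small_bowl below 0.011 m and z of small_bowl_c in the frame of waiting_small_bowl between 0.086 and 0.094 m and horizontal distance between rice_bowl_c and waiting_rice_bowl below 0.011 m and z of rice_bowl_c in the frame of waiting_rice_bowl between 0.065 and 0.073 m and horizontal distance between plate_c and waiting_plate below 0.011 m and z of plate_c in the frame of waiting_plate between 0.032 and 0.04 m); the robot touches nothing.
It fails at once if a piece is dropped: it falls free at more than 0.6 m/s (a fall of about 18 mm) ((linear speed of tea_cup above 0.6 m/s and contact force between anything else and tea_cup below 0.05 N) or (linear speed of small_bowl above 0.6 m/s and contact force between anything else and small_bowl below 0.05 N) or (linear speed of rice_bowl above 0.6 m/s and contact force between anything else and rice_bowl below 0.05 N) or (linear speed of plate above 0.6 m/s and contact force between anything else and plate below 0.05 N)).
It fails at once if the jar or the garlic press is shifted by more than 25 mm (distance of any of jar_c, garlic_press_c from where it was at the start of the episode above 0.025 m).
It also fails if it takes over 128 s, if anything falls off the work surface, if the arm or the gripper's body presses on something with over 40 N, if the wrist force passes 120 N, or if a joint passes its speed limit or range.

ROBOT

A 6-joint arm with a two-finger parallel gripper is mounted at the origin on the work surface. World frame = base frame: x ahead of the robot, y to its left, z up, the work surface at z = 0. Lengths are in mm, angles in degrees, forces in N, time in s.
With the tool pointing down it reaches from about 350 to 850 mm from the base axis. Payload 8.1 kg.
Tool frame: the origin (TCP) lies between the finger pads; the fingertips stand 22 mm ahead of it and the grasp point (between the pads) lies 3 mm ahead of it (r.nose_length is the z of the fingertips in the tool frame, in mm); z points along the fingers, x is the direction in which the jaws open and shut, and the axes are right-handed (so a half turn about z gives the same grasp; the last joint's range is limited). The gripper opens to 85 mm and grips with 20 to 120 N. Pads are 22 mm wide; open, the fingers measure 114 mm over their backs; the gripper's body (76 mm by 85 mm) begins 54 mm behind the grasp point. The pads swing forward as they close: fully open they stand 13 mm farther back than shut.
Start: joints at [-75.424, 7.471, 85.268, -0, 87.261, -4.893], TCP at [199.999, -565.691, 253.292] pointing down, gripper open.
Joint ranges: [-169.43, 169.43], [-51.17, 129.36], [1.28, 143.12], [-76.62, 256.62], [0, 156.53], [-152.29, 152.29]. Speed limits (degrees/s): [136.94, 136.94, 159.86, 180, 180, 180].

INTERFACE

Orientations are given as [roll, pitch, yaw] about the fixed x, y, z axes, in that order (R = Rz(yaw) Ry(pitch) Rx(roll)).
In Python, from bench import r gives the robot as it stands.
- The arm moves only by the shell command python3 -m jog 'ROWS' [FORCE]. ROWS is JSON, a list of rows, each a list of 5 numbers: the shift along the tool's x, y, z in m, then the turn about the tool's z in degrees, then the opening in per cent of the stroke, from 0 (shut) to 100 (fully open). A call has 1 to 8 rows; each row is the pose to reach, as a shift and turn from the pose measured when the call began, along the tool's axes at that moment; what a row does not reach only later rows make up. A row lasts 1/10 s, in which the tool goes at most 50 mm and 8.59 degrees, less where a joint would pass 70% of its speed; a pose out of reach is approached as far as the arm can. A call with a gripper value outside its range is refused whole. The fingers move at their own pace and stop on an object; FORCE is the grip in N (left out, the last holds). Time passes only in rows, so rows that repeat a pose let the fingers close. It gives the time, the measured TCP pose, the force and the opening at its end, in the units of the state.
- r.sense(): the state, without advancing time (a new reading comes with each control period).
- r.snapshot(name): name is "side" or "top" or "wrist"; returns a dict with "image" (384x512x3 uint8, red, green, blue), "K" (3x3 intrinsics, pixels), "distortion" ([k1, k2, p1, p2, k3] as OpenCV has them; the pictures are not rectified), "T" (4x4, takes a point from camera to world coordinates); the wrist camera has in their place "tool_from_camera" (4x4, takes a point from camera to tool coordinates, whose origin is the TCP and whose axes are the tool frame's). Camera axes: x right, y down, z forward; pixel columns grow to the right and rows downward; lengths in mm; the calibration is good to about 2 mm. A picture is of the moment at which its call begins: read the wrist's pose just before it. There is no depth.
- r.hand_in(): hands the job in, once; it reports no verdict.
Trained networks look in a picture, given as the dict that the camera call returned (one of the last four; its "shot" number tells which), for a name from the list of things; names that differ only in an ending like _2 or _b are one class to them, and where a whole thing is asked for, a point or a joint stands for the part that bears it (a point fixed in the world has none). Each returns a list of dicts, best first, with "conf" (0 to 1); they miss things now and then, are a little off and sometimes report something else, mostly with a low value. They report only what shows in the picture. A call takes as long as a camera call.
- r.search_frame(picture, label): "bbox" ([left, top, right, bottom] in pixels, round what is visible of it).
- r.pinpoint(picture, label): "uv" ([column, row] in pixels: a listed point, or the origin of a listed thing).
The state is a dict: "time": time; "joint_pos": joint angles; "qd": joint speeds; "joint_efforts": joint torques, N m; "tool_pos": TCP position; "tcp_rot": TCP orientation; "ft_force": force on the tool from outside, world axes, zero at the start; "wrist_torque": the same for the moment, N m; "finger_gap": finger opening in mm.
Only numpy, scipy, OpenCV 4.12 (cv2) and the standard library are available. Lean on these libraries where they do the work, as an engineer would, in place of code of your own. Each camera call takes 0.05 s, during which the arm holds its last target. There are 200 camera calls.

## Working session

There is one attempt and no reset: what is moved stays moved. The work goes in short steps, Python scripts to look and compute and a shell command to move; the robot and the scene stay as the last step left them, time stands still between calls to the robot, and variables do not carry over. Pictures are saved under pics/ and viewed, about 12 in all and at most 16, crops included, and the job is handed in when it is done.

```bash
ls; mkdir -p pics
cat > h.py <<'E'
import numpy as np, cv2
from bench import r
def ray(p,uv,T=None):
    T=np.array(p["T"] if T is None else T)
    n=cv2.undistortPoints(np.array([[uv]],float),np.array(p["K"]),np.array(p["distortion"]))[0,0]
    return T[:3,3],T[:3,:3]@np.array([n[0],n[1],1.])
def at_z(p,uv,z,T=None):
    o,d=ray(p,uv,T); return o+d*(z-o[2])/d[2]
def save(p,n): cv2.imwrite(f"pics/{n}.png",cv2.cvtColor(p["image"],cv2.COLOR_RGB2BGR))
E
python3 - <<'E'
from h import *
print(r.sense())
H=dict(waiting_tea_cup=0,waiting_small_bowl=0,waiting_rice_bowl=0,waiting_plate=0,jar_c=63,garlic_press_c=13,tea_cup_c=9+10+10+40,small_bowl_c=9+10+32,rice_bowl_c=34,plate_c=14)
for c in("top","side"):
    p=r.snapshot(c); save(p,c); print(c,np.round(p["T"],2).tolist())
    for k,z in H.items():
        for d in r.pinpoint(p,k)[:3]: print(k,np.round(d["uv"]),round(d["conf"],2),np.round(at_z(p,d["uv"],z)))
E
```

```text
pics
{'time': 0.0, 'joint_pos': array([-7.54227579e+01,  7.51625119e+00,  8.53292455e+01,  1.06942060e-04,
        8.72615173e+01, -4.89439300e+00]), 'qd': array([-0.01988584,  0.00626172, -0.05528672,  0.06038727, -0.10633936,
       -0.04321204]), 'joint_efforts': array([-1.17584143e-03, -5.69377434e+01, -5.00565755e+01, -3.09770394e-04,
        1.44700654e-02,  1.03114125e-06]), 'tool_pos': array([ 199.8839854 , -565.18642236,  252.2328019 ]), 'tcp_rot': array([-1.79990763e+02,  1.06614658e-01, -7.05283615e+01]), 'ft_force': array([-0.02256955, -0.30312828,  0.22417951]), 'wrist_torque': array([ 0.01043594,  0.04187734, -0.02877775]), 'finger_gap': 85.2833305827682}
top [[-0.01, -0.98, 0.19, 379.39], [-1.0, 0.01, 0.03, 20.53], [-0.03, -0.19, -0.98, 1166.54], [0.0, 0.0, 0.0, 1.0]]
waiting_tea_cup [414. 255.] 0.74 [ 434. -336.    0.]
waiting_small_bowl [189. 183.] 0.75 [628. 236.   0.]
waiting_rice_bowl [269. 221.] 0.89 [524.  28.   0.]
waiting_plate [163. 265.] 0.92 [413. 298.   0.]
jar_c [280. 114.] 0.84 [790.  -4.  63.]
jar_c [163. 266.] 0.67 [409. 284.  63.]
garlic_press_c [124.
[... 269 characters left out ...]
 [0.0, 0.0, 0.0, 1.0]]
waiting_tea_cup [365. 156.] 0.87 [ 421. -322.    0.]
waiting_tea_cup [285. 205.] 0.42 [529.  21.   0.]
waiting_small_bowl [203. 243.] 0.78 [628. 232.   0.]
waiting_rice_bowl [283. 206.] 0.81 [532.  24.   0.]
waiting_plate [272. 300.] 0.62 [421. 298.   0.]
waiting_plate [288. 135.] 0.53 [ 692. -336.    0.]
jar_c [204. 158.] 0.78 [780.  10.  63.]
jar_c [270. 301.] 0.3 [401. 348.  63.]
garlic_press_c [135. 285.] 0.84 [665. 406.  13.]
garlic_press_c [288. 144.] 0.67 [ 652. -252.   13.]
tea_cup_c [285. 134.] 0.71 [ 645. -213.   69.]
small_bowl_c [286. 136.] 0.7 [ 649. -232.   51.]
rice_bowl_c [282. 144.] 0.79 [ 653. -212.   34.]
rice_bowl_c [206. 242.] 0.28 [601. 256.  34.]
```

View pics/top.png

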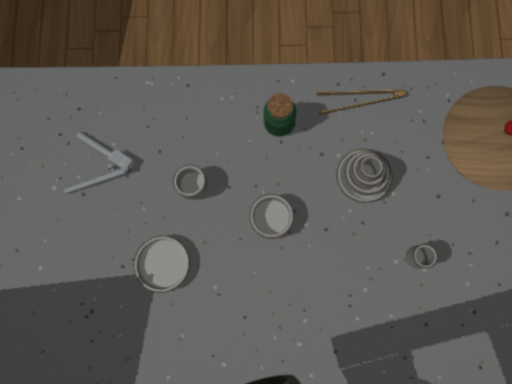

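View pics/side.png

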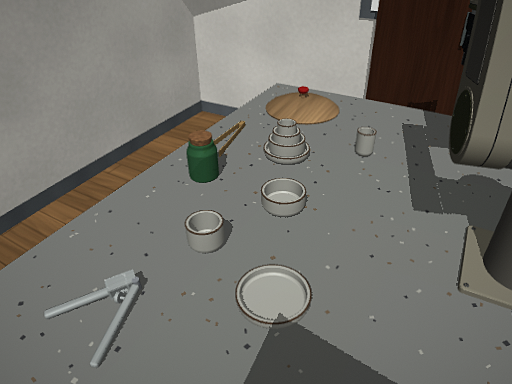

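Top view: the stack is at (366,172), waiting cup (424,257), rice bowl (271,216), small bowl (190,181), plate (162,264), jar (280,114) and press (124,160). The side view agrees. The networks are off by several mm, so I'll refine with the wrist camera.

```bash
cat >> h.py <<'E'
from scipy.spatial.transform import Rotation as Ro
def pose():
    s=r.sense(); T=np.eye(4); T[:3,:3]=Ro.from_euler("xyz",s["tcp_rot"],degrees=True).as_matrix(); T[:3,3]=s["tool_pos"]; return T
def go(x,y,z,yaw=None):
    T=pose(); d=T[:3,:3].T@(np.array([x,y,z])-T[:3,3])/1000
    w=Ro.from_matrix(T[:3,:3]).as_euler("xyz",degrees=True)
    print("go",np.round([x,y,z],1),"shift",np.round(d,4),"turn",None if yaw is None else round(-(yaw-w[2]),1),"now",np.round(T[:3,3],1),np.round(w,2))
def wrist(name=None):
    T=pose(); p=r.snapshot("wrist"); p["W"]=T@np.array(p["tool_from_camera"])
    if name: save(p,name)
    return p
E
python3 - <<'E'
from h import *
p=r.snapshot("wrist"); print(np.round(p["tool_from_camera"],3),np.round(p["K"]),r.nose_length)
go(460,-290,270,-40); go(600,-200,270,-20)
E
```

```text
[[   1.       0.      -0.       0.446]
 [  -0.       0.959    0.285  -73.712]
 [   0.      -0.285    0.959 -119.908]
 [   0.       0.       0.       1.   ]] [[326.   0. 256.]
 [  0. 326. 193.]
 [  0.   0.   1.]] 22.0
go [ 460 -290  270] shift [-0.1733 -0.337  -0.0167] turn -30.5 now [ 200.  -565.7  253.3] [180.     0.   -70.53]
go [ 600 -200  270] shift [-0.2114 -0.499  -0.0167] turn -50.5 now [ 200.  -565.7  253.3] [180.     0.   -70.53]
```

```bash
python3 -m jog '[[-0.173,-0.337,-0.017,-30.5,100],[-0.173,-0.337,-0.017,-30.5,100],[-0.173,-0.337,-0.017,-30.5,100],[-0.173,-0.337,-0.017,-30.5,100],[-0.173,-0.337,-0.017,-30.5,100],[-0.173,-0.337,-0.017,-30.5,100],[-0.173,-0.337,-0.017,-30.5,100],[-0.173,-0.337,-0.017,-30.5,100]]' 
python3 -m jog '[[0,0,0,0,100],[0,0,0,0,100]]'
python3 - <<'E'
from h import *
p=wrist("w1")
H=dict(waiting_tea_cup=0,waiting_rice_bowl=0,tea_cup_c=69,small_bowl_c=51,rice_bowl_c=34,plate_c=14)
for k,z in H.items():
    for d in r.pinpoint(p,k)[:2]: print(k,np.round(d["uv"]),round(d["conf"],2),np.round(at_z(p,d["uv"],z,p["W"])))
E
```

```text
time: 1.95
tool_pos: [462.1, -287.4, 270.8]
tcp_rot: [-179.9, -0.0, -39.9]
ft_force: [0.1, 0.2, -0.5]
finger_gap: 85.5
time: 2.15
tool_pos: [462.5, -286.9, 270.9]
tcp_rot: [-180.0, -0.1, -39.8]
ft_force: [-0.2, -0.5, 0.8]
finger_gap: 85.7
waiting_tea_cup [258. 205.] 0.67 [ 428. -334.    0.]
```

View pics/w1.png

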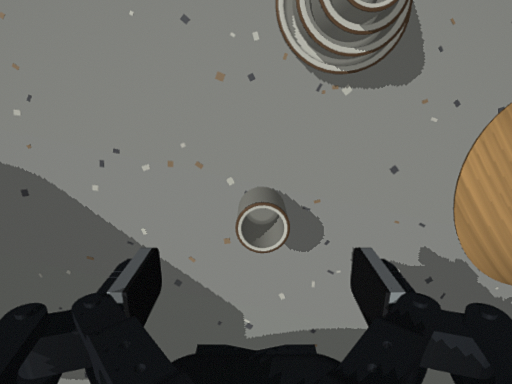

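The waiting cup's rim is at (263,227) and the stack's near edge is at the top. The rims have brown edges, so I'll fit circles of known radius and height to them.

```bash
cat >> h.py <<'E'
from scipy.optimize import least_squares
def rim(p,guess,h,R,T=None,win=30,rad=False):
    im=p["image"].astype(int); m=(im[...,0]-im[...,2]>22)
    v,u=np.nonzero(m); Tm=np.array(p["T"] if T is None else T)
    n=cv2.undistortPoints(np.c_[u,v].astype(float)[:,None],np.array(p["K"]),np.array(p["distortion"]))[:,0]
    d=np.c_[n,np.ones(len(n))]@Tm[:3,:3].T; o=Tm[:3,3]; X=(o+d*((h-o[2])/d[:,2])[:,None])[:,:2]
    X=X[np.linalg.norm(X-guess,axis=1)<R+win+5]
    if len(X)<15: return None
    g=np.arange(-win,win+1,1.5); best=max(((np.sum(abs(np.linalg.norm(X-(np.array(guess)+[a,b]),axis=1)-R)<2),a,b) for a in g for b in g))
    c=np.array(guess)+best[1:]
    s=X[abs(np.linalg.norm(X-c,axis=1)-R)<4]
    f=least_squares(lambda q:np.linalg.norm(s-q[:2],axis=1)-R,c,loss="soft_l1")
    f2=least_squares(lambda q:np.linalg.norm(s-q[:2],axis=1)-q[2],[*c,R],loss="soft_l1")
    return np.round(f.x,1),len(s),"freeR",np.round(f2.x,1)
WAIT=dict(cup=((428,-332),80,28),small=((628,234),64,41),rice=((527,26),50,55),plate=((415,298),28,70))
STACK=dict(cup=((645,-218),109,28),small=((645,-218),83,41),rice=((645,-218),59,55),plate=((645,-218),28,70))
E
python3 - <<'E'
from h import *
p=wrist()
print("w cup",rim(p,*WAIT["cup"],T=p["W"]))
for c in("top","side"):
    p=r.snapshot(c)
    for n,D in(("W",WAIT),("S",STACK)):
        for k in D: print(c,n,k,rim(p,*D[k]))
go(645,-218,270,-20)
go(640,-290,240,-20)
E
```

```text
w cup (array([ 432.1, -336.1]), 343, 'freeR', array([ 432.2, -335.6,   26.8]))
top W cup None
top W small None
top W rice None
top W plate None
top S cup None
top S small None
top S rice None
top S plate None
side W cup None
side W small (array([622.1, 230.2]), 79, 'freeR', array([621.2, 230.9,  39.6]))
side W rice (array([533.1,  26. ]), 81, 'freeR', array([532.8,  27.4,  53.4]))
side W plate (array([420. , 299.7]), 143, 'freeR', array([418.7, 301.4,  68.3]))
side S cup (array([ 641. , -212.6]), 42, 'freeR', array([ 641.1, -212.6,   28.2]))
side S small (array([ 643.2, -211.7]), 26, 'freeR', array([ 643.4, -211.7,   41.2]))
side S rice (array([ 640.2, -212.4]), 38, 'freeR', array([ 639. , -211.2,   53.6]))
side S plate (array([ 639.1, -212.2]), 65, 'freeR', array([ 639.1, -212.2,   70.1]))
go [ 645 -218  270] shift [ 0.0955 -0.1712  0.001 ] turn -20.0 now [ 461.8 -287.9  270.8] [-1.7995e+02 -5.0000e-02 -3.9950e+01]
go [ 640 -290  240] shift [ 0.1379 -0.1128  0.031 ] turn -20.0 now [ 461.8 -287.9  270.8] [-1.7995e+02 -5.0000e-02 -3.9950e+01]
```

```bash
python3 -m jog '[[0.12,-0.142,0.012,-20,100],[0.12,-0.142,0.012,-20,100],[0.12,-0.142,0.012,-20,100],[0.12,-0.142,0.012,-20,100],[0.12,-0.142,0.012,-20,100],[0.12,-0.142,0.012,-20,100],[0.12,-0.142,0.012,-20,100]]'
python3 - <<'E'
from h import *
p=wrist("w2")
for k in STACK: 
    g,h,R=STACK[k]; print(k,rim(p,(641,-212),h,R,T=p["W"],win=15))
go(641,-212,250,-20)
E
```

```text
time: 3.35
tool_pos: [644.3, -256.6, 259.3]
tcp_rot: [-180.0, -0.1, -20.0]
ft_force: [0.1, 0.0, -0.4]
finger_gap: 85.1
cup (array([ 641.9, -217.3]), 557, 'freeR', array([ 642. , -217. ,   26.7]))
small (array([ 642.9, -218.2]), 640, 'freeR', array([ 642.9, -217.5,   39.8]))
rice (array([ 640.5, -219.3]), 781, 'freeR', array([ 640.6, -218.4,   53.9]))
plate (array([ 639.4, -217.5]), 673, 'freeR', array([ 639.5, -216.3,   68.6]))
go [ 641 -212  250] shift [-0.0184 -0.0409  0.0098] turn -0.0 now [ 644.3 -256.7  259.8] [-1.7999e+02 -1.0000e-01 -2.0010e+01]
```

View pics/w2.png

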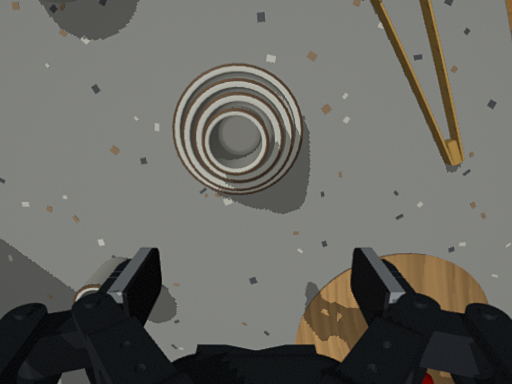

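Stack rims are concentric in the wrist view around (238,130): cup at (642,-217). Now grasping the cup.

```bash
python3 -m jog '[[-0.016,-0.037,0,0,100],[-0.016,-0.037,0,0,100],[-0.016,-0.037,0.05,0,100],[-0.016,-0.037,0.1,0,100],[-0.016,-0.037,0.11,0,100],[-0.016,-0.037,0.11,0,100]]'
python3 - <<'E'
from h import *
go(642,-216.7,109,-20)
E
```

```text
time: 4.0
tool_pos: [640.1, -216.5, 148.1]
tcp_rot: [-180.0, 0.2, -20.1]
ft_force: [-0.3, 0.5, 1.2]
finger_gap: 85.3
go [ 642.  -216.7  109. ] shift [ 0.002  -0.0004  0.0391] turn -0.1 now [ 640.1 -216.5  148.1] [-1.7997e+02  1.5000e-01 -2.0050e+01]
```

```bash
python3 -m jog '[[0.002,0,0.02,0,100],[0.002,0,0.038,0,100],[0.002,0,0.039,0,100],[0.002,0,0.039,0,60],[0.002,0,0.039,0,50],[0.002,0,0.039,0,50],[0.002,0,0.039,0,50],[0.002,0,0.039,0,50]]' 60
python3 -m jog '[[0,0,0,0,45],[0,0,0,0,45],[0,0,-0.01,0,45],[0,0,-0.03,0,45],[0,0,-0.06,0,45],[0,0,-0.1,0,45],[0,0,-0.1,0,45]]'
python3 - <<'E'
from h import *
p=wrist("w3")
print(rim(p,(642,-217),109+100,28,T=p["W"]))
p=r.snapshot("side");print(rim(p,(642,-212),109+100,28)); print("wcup",rim(p,*WAIT["cup"]))
go(432,-336,220,-40)
E
```

```text
time: 4.8
tool_pos: [642.9, -217.5, 111.5]
tcp_rot: [-180.0, -0.0, -20.1]
ft_force: [-1.7, 1.1, 6.4]
finger_gap: 53.9
time: 5.5
tool_pos: [646.1, -218.8, 220.3]
tcp_rot: [180.0, -0.7, -20.0]
ft_force: [0.9, -1.1, 0.7]
finger_gap: 54.2
(array([ 645.9, -223.4]), 1888, 'freeR', array([ 645.8, -223.6,   28.5]))
(array([ 611.4, -216.2]), 28, 'freeR', array([ 612.5, -215.9,   28.8]))
wcup None
go [ 432 -336  220] shift [-0.1585  0.1835 -0.0067] turn 20.0 now [ 643.8 -217.9  213.9] [-180.     -0.23  -20.05]
```

View pics/w3.png

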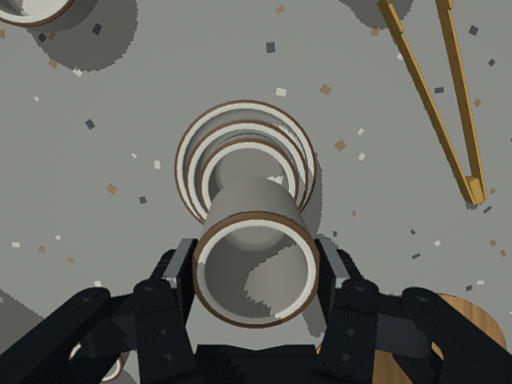

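The cup is held in the jaws, mouth at (257,270). Moving next to the waiting cup to compare both in one picture.

```bash
python3 -m jog '[[-0.016,0.025,0,0,45],[-0.04,0.06,0,0,45],[-0.064,0.1,0,0,45],[-0.088,0.14,0,0,45],[-0.112,0.18,0,0,45],[-0.136,0.22,0,0,45],[-0.155,0.248,0,0,45],[-0.159,0.254,0,0,45]]' 
python3 -m jog '[[0,0,0,0,45],[0,0,0,0,45],[0,0,0,0,45],[0,0,0,0,45]]'
python3 - <<'E'
from h import *
T=pose();t=T[:3,3]; p=wrist("w4")
a=rim(p,t[:2],t[2]-2.5,28,T=p["W"],win=12); b=rim(p,(432,-336),80,28,T=p["W"],win=15); print(t,a,b)
d=b[0]-a[0]; go(*(t[:2]+d),185)
c=r.snapshot("side"); print("side held",rim(c,t[:2],t[2]-2.5,28,win=12),"wait",rim(c,(430,-332),80,28,win=12))
E
```

```text
time: 6.4
tool_pos: [403.7, -403.4, 211.4]
tcp_rot: [-180.0, -0.0, -20.3]
ft_force: [0.3, 1.0, -1.6]
finger_gap: 53.8
time: 6.8
tool_pos: [404.6, -402.5, 211.1]
tcp_rot: [-179.9, -0.0, -20.2]
ft_force: [-0.3, 0.0, -1.6]
finger_gap: 54.0
[ 404.59344097 -402.49597505  211.08562093] (array([ 405.7, -403.2]), 1962, 'freeR', array([ 406. , -402.4,   26.6])) (array([ 431.8, -336.1]), 752, 'freeR', array([ 431.9, -335.9,   26.7]))
go [ 430.7 -335.4  185. ] shift [ 0.0014 -0.0721  0.0263] turn None now [ 404.5 -402.6  211.2] [-1.7995e+02 -2.0000e-02 -2.0170e+01]
side held (array([ 392.1, -410. ]), 16, 'freeR', array([ 393.4, -406.8,   30.2])) wait None
```

View pics/w4.png

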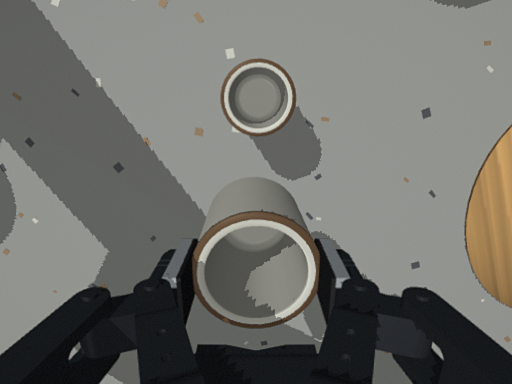

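```bash
python3 -m jog '[[0,-0.025,0,0,45],[0.001,-0.055,0,0,45],[0.001,-0.072,0,0,45],[0.001,-0.072,0,0,45],[0.001,-0.072,0.02,0,45],[0.001,-0.072,0.036,0,45],[0.001,-0.072,0.036,0,45],[0.001,-0.072,0.036,0,45]]'
python3 - <<'E'
from h import *
go(431,-335.7,156.5)
E
```

```text
time: 7.7
tool_pos: [429.7, -335.6, 174.8]
tcp_rot: [-179.9, 0.1, -20.2]
ft_force: [-1.0, -0.6, -1.1]
finger_gap: 53.7
go [ 431.  -335.7  156.5] shift [ 0.0013 -0.0003  0.0183] turn None now [ 429.7 -335.6  174.8] [-1.7992e+02  6.0000e-02 -2.0200e+01]
```

```bash
python3 -m jog '[[0.001,0,0.006,0,45],[0.001,0,0.012,0,45],[0.001,0,0.015,0,45],[0.001,0,0.016,0,45],[0.001,0,0.017,0,45],[0.001,0,0.018,0,45],[0.001,0,0.018,0,45],[0.001,0,0.018,0,45]]'
python3 - <<'E'
from h import *
go(431,-335.7,156.5)
E
```

```text
time: 8.5
tool_pos: [430.7, -335.9, 157.0]
tcp_rot: [-179.9, 0.0, -20.2]
ft_force: [-0.1, -0.0, -1.4]
finger_gap: 53.4
go [ 431.  -335.7  156.5] shift [ 0.0002 -0.0003  0.0005] turn None now [ 430.7 -335.9  157. ] [-1.7993e+02  5.0000e-02 -2.0200e+01]
```

```bash
python3 -m jog '[[0,0,0.001,0,45],[0,0,0.002,0,45],[0,0,0.002,0,45],[0,0,0.002,0,45]]' 
python3 -m jog '[[0,0,0.001,0,45],[0,0,0.001,0,45],[0,0,0.001,0,45]]'
```

```text
time: 8.9
tool_pos: [431.6, -336.7, 156.5]
tcp_rot: [-180.0, -0.1, -20.2]
ft_force: [-0.5, 0.5, 6.3]
finger_gap: 53.6
time: 9.2
tool_pos: [431.9, -337.0, 156.4]
tcp_rot: [180.0, -0.2, -20.2]
ft_force: [-0.9, 0.8, 7.2]
finger_gap: 54.0
```

```bash
python3 -m jog '[[0,0,0,0,70],[0,0,0,0,80],[0,0,0,0,90],[0,0,0,0,100],[0,0,0,0,100],[0,0,0,0,100],[0,0,-0.02,0,100],[0,0,-0.06,0,100]]' 
python3 -m jog '[[0,0.02,-0.03,0,100],[0,0.05,-0.05,0,100],[0,0.05,-0.05,0,100],[0,0.05,-0.05,0,100],[0,0.05,-0.05,0,100]]'
python3 - <<'E'
from h import *
p=wrist("w5"); print("placed",rim(p,(431.5,-336),154,28,T=p["W"],win=12),"wait",rim(p,(432,-336),80,28,T=p["W"],win=12))
go(632,-246,240,-20)
E
```

```text
time: 10.0
tool_pos: [429.9, -335.3, 213.1]
tcp_rot: [-179.9, 0.2, -20.2]
ft_force: [0.2, -0.1, 0.6]
finger_gap: 86.0
time: 10.5
tool_pos: [412.6, -381.5, 261.6]
tcp_rot: [-179.8, 0.3, -20.2]
ft_force: [-0.0, 0.3, 0.4]
finger_gap: 85.3
placed (array([ 431.2, -337.1]), 839, 'freeR', array([ 431.3, -336.8,   26.7])) wait (array([ 430.5, -335.8]), 311, 'freeR', array([ 429. , -342.6,   34. ]))
go [ 632 -246  240] shift [ 0.1594 -0.2025  0.0213] turn -0.2 now [ 412.6 -381.2  261.5] [-179.78    0.35  -20.17]
```

View pics/w5.png

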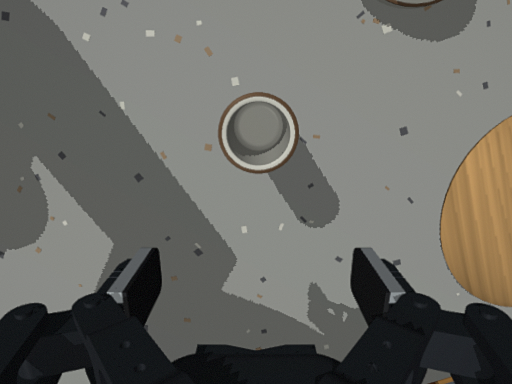

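The cup is seated, with both rims concentric at (258,132). Next is the small bowl; re-measuring the stack first.

```bash
python3 -m jog '[[0.04,-0.05,0.0,0,60],[0.08,-0.1,0.01,0,60],[0.12,-0.15,0.02,0,60],[0.16,-0.2,0.021,0,60],[0.16,-0.202,0.021,0,60],[0.16,-0.202,0.021,0,60],[0.16,-0.202,0.021,0,60],[0.16,-0.202,0.021,0,60]]' 
python3 -m jog '[[0,0,0,0,50],[0,0,0,0,50]]'
python3 - <<'E'
from h import *
p=wrist("w6")
for k in ["small","rice","plate"]: 
    g,h,R=STACK[k]; a=rim(p,(642,-217),h,R,T=p["W"],win=15); print(k,a)
    if k=="small": b=a[0]
T=pose(); go(*(b-37*T[:2,0]),130,-20);go(*(b-37*T[:2,0]),86,-20)
E
```

```text
time: 11.35
tool_pos: [631.6, -246.6, 239.5]
tcp_rot: [-179.8, 0.4, -20.1]
ft_force: [-0.5, -0.3, -0.0]
finger_gap: 51.4
time: 11.55
tool_pos: [630.5, -247.8, 239.8]
tcp_rot: [-179.8, 0.4, -20.2]
ft_force: [0.3, 0.1, 0.2]
finger_gap: 42.5
small (array([ 642.8, -217.9]), 821, 'freeR', array([ 642.8, -217.4,   39.7]))
rice (array([ 640.5, -219.4]), 951, 'freeR', array([ 640.6, -218.5,   53.9]))
plate (array([ 639.4, -217.4]), 807, 'freeR', array([ 639.5, -216.3,   68.6]))
go [ 608.1 -205.1  130. ] shift [-0.0351 -0.0318  0.1102] turn -0.2 now [ 630.7 -247.7  239.9] [-179.81    0.42  -20.24]
go [ 608.1 -205.1   86. ] shift [-0.0348 -0.0317  0.1542] turn -0.2 now [ 630.7 -247.7  239.9] [-179.81    0.42  -20.24]
```

```bash
python3 -m jog '[[-0.035,-0.032,0,0,50],[-0.035,-0.032,0,0,50],[-0.035,-0.032,0.04,0,50],[-0.035,-0.032,0.08,0,50],[-0.035,-0.032,0.11,0,50],[-0.035,-0.032,0.11,0,50],[-0.035,-0.032,0.11,0,50]]'
python3 - <<'E'
from h import *
go(608,-205.2,86,-20); p=wrist("w7"); print(rim(p,(642,-217),83,41,T=p["W"],win=15))
E
```

```text
time: 12.3
tool_pos: [608.2, -205.5, 131.0]
tcp_rot: [-179.8, 0.4, -20.3]
ft_force: [0.2, -0.1, 1.1]
finger_gap: 42.7
go [ 608.  -205.2   86. ] shift [ 0.0001 -0.0001  0.045 ] turn -0.3 now [ 608.2 -205.5  131. ] [-179.81    0.43  -20.27]
(array([ 643. , -218.2]), 1896, 'freeR', array([ 643. , -217.3,   39.8]))
```

View pics/w7.png

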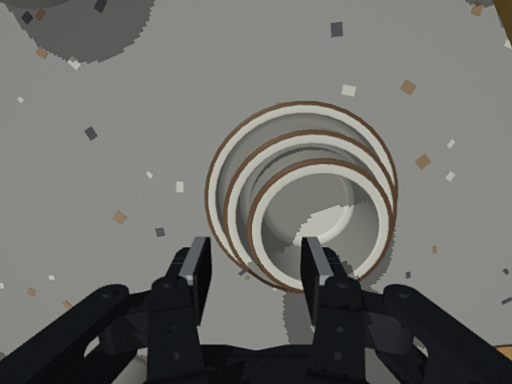

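The jaws straddle the left wall of the small bowl (wall at about (252,235), fingers at 200 and 312). Descending.

```bash
python3 -m jog '[[0,0,0.02,0,50],[0,0,0.035,0,50],[0,0,0.043,0,50],[0,0,0.045,0,50],[0,0,0.045,0,50],[0,0,0.045,0,25],[0,0,0.045,0,10],[0,0,0.045,0,5]]' 90
python3 -m jog '[[0,0,0,0,0],[0,0,0,0,0],[0,0,0,0,0]]' 90
```

```text
time: 13.15
tool_pos: [609.5, -205.9, 88.7]
tcp_rot: [-179.8, 0.2, -20.3]
ft_force: [-2.1, 0.3, 4.5]
finger_gap: 6.8
time: 13.45
tool_pos: [609.6, -205.9, 88.7]
tcp_rot: [-179.8, 0.2, -20.3]
ft_force: [0.3, -0.1, 0.8]
finger_gap: 6.7
```

```bash
python3 -m jog '[[0,0,-0.008,0,0],[0,0,-0.025,0,0],[0,0,-0.055,0,0],[0,0,-0.095,0,0],[0,0,-0.13,0,0],[0,0,-0.13,0,0],[0,0,-0.13,0,0]]'
python3 - <<'E'
from h import *
T=pose();t=T[:3,3]; p=wrist("w8"); a=rim(p,t[:2]+37*T[:2,0],t[2]-5.7,41,T=p["W"],win=12);print(t,a)
go(608,160,t[2],10)
s=r.sense();print(s["ft_force"],s["wrist_torque"])
E
```

```text
time: 14.15
tool_pos: [610.8, -206.8, 221.6]
tcp_rot: [-179.8, -0.1, -20.3]
ft_force: [0.2, -0.2, -2.1]
finger_gap: 6.6
[ 610.79282105 -206.82962366  221.57160991] (array([ 645.3, -220.2]), 2482, 'freeR', array([ 645.8, -219.4,   40.1]))
go [608.  160.  221.6] shift [-0.1286 -0.3431 -0.0009] turn -30.3 now [ 609.8 -206.4  219.3] [-1.7983e+02  1.6000e-01 -2.0270e+01]
[-0.90239191  0.75863432 -2.08259525] [0.04895796 0.07541562 0.00382981]
```

View pics/w8.png

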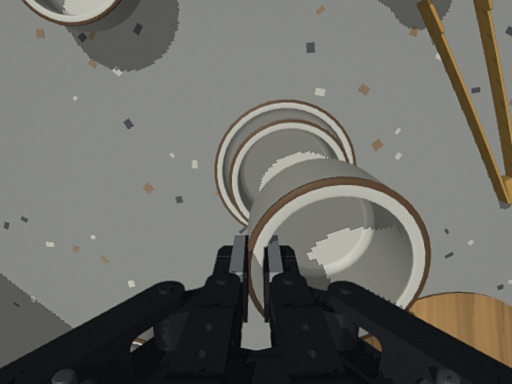

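Small bowl held level, rim at (340,255). Carrying it to the waiting one.

```bash
python3 -m jog '[[-0.013,-0.025,0,0,0],[-0.033,-0.063,0,0,0],[-0.054,-0.104,0,0,0],[-0.075,-0.144,0,0,0],[-0.096,-0.184,0,0,0],[-0.117,-0.225,0,0,0],[-0.138,-0.265,0,0,0],[-0.157,-0.302,0,0,0]]' 
python3 -m jog '[[-0.012,-0.02,0,0,0],[-0.016,-0.03,0,0,0],[-0.016,-0.03,0,0,0],[-0.016,-0.03,0,0,0],[-0.016,-0.03,0,0,0]]'
python3 - <<'E'
from h import *
T=pose();t=T[:3,3]; p=wrist("w9"); a=rim(p,t[:2]+37*T[:2,0],t[2]-5.7,41,T=p["W"],win=12); b=rim(p,(625,232),64,41,T=p["W"],win=15);print(t,a,b)
d=b[0]-a[0]; go(*(t[:2]+d),t[2]); go(*(t[:2]+d),127.7)
print(t[:2]+37*T[:2,0])
E
```

```text
time: 15.0
tool_pos: [565.3, 133.2, 218.5]
tcp_rot: [-179.9, 0.3, -20.2]
ft_force: [0.7, -0.3, -1.5]
finger_gap: 6.6
time: 15.5
tool_pos: [560.9, 165.4, 218.4]
tcp_rot: [-180.0, 0.4, -20.3]
ft_force: [-0.3, -0.4, -1.9]
finger_gap: 6.7
[560.91872547 165.40848921 218.35521349] (array([595.2, 152.2]), 2201, 'freeR', array([596. , 153.9,  39.3])) (array([622.8, 226.9]), 900, 'freeR', array([622.7, 227.3,  39.6]))
go [588.5 240.1 218.4] shift [-0.0002 -0.0796  0.0003] turn None now [561.  165.4 218.5] [-179.94    0.34  -20.35]
go [588.5 240.1 127.7] shift [ 0.0004 -0.0795  0.0909] turn None now [561.  165.4 218.5] [-179.94    0.34  -20.35]
[595.61148216 152.54928299]
```

```bash
python3 -m jog '[[0,-0.025,0,0,0],[0,-0.06,0,0,0],[0,-0.08,0,0,0],[0,-0.08,0.005,0,0],[0,-0.08,0.03,0,0],[0,-0.08,0.06,0,0],[0,-0.08,0.072,0,0],[0,-0.08,0.072,0,0]]' 
python3 -m jog '[[0,0,0,0,0],[0,0,0,0,0]]'
python3 - <<'E'
from h import *
go(588.5,240.1,127.7)
T=pose();t=T[:3,3]; p=wrist("w10"); print(rim(p,t[:2]+37*T[:2,0],t[2]-5.7,41,T=p["W"],win=12))
E
```

```text
time: 16.35
tool_pos: [586.7, 239.0, 143.7]
tcp_rot: [179.9, 0.6, -20.4]
ft_force: [-0.7, 0.1, -2.9]
finger_gap: 6.8
time: 16.55
tool_pos: [587.5, 238.7, 145.2]
tcp_rot: [179.9, 0.5, -20.4]
ft_force: [0.3, 0.3, -1.2]
finger_gap: 6.2
go [588.5 240.1 127.7] shift [ 0.0006 -0.0017  0.0175] turn None now [587.5 238.7 145.2] [179.91   0.5  -20.45]
(array([621.7, 225.4]), 2186, 'freeR', array([622.5, 227.2,  39.2]))
```

```bash
python3 -m jog '[[0.001,-0.001,0.008,0,0],[0.001,-0.001,0.013,0,0],[0.001,-0.001,0.015,0,0],[0.001,-0.001,0.016,0,0],[0.001,-0.001,0.017,0,0],[0.001,-0.001,0.018,0,0],[0.001,-0.001,0.018,0,0]]' 
python3 -m jog '[[0,0,0.001,0,0],[0,0,0.001,0,0],[0,0,0.001,0,0]]'
```

```text
time: 17.3
tool_pos: [588.9, 239.7, 128.0]
tcp_rot: [180.0, 0.5, -20.4]
ft_force: [-2.4, -0.4, 3.0]
finger_gap: 6.5
time: 17.6
tool_pos: [589.1, 239.9, 128.0]
tcp_rot: [180.0, 0.4, -20.4]
ft_force: [-3.3, -0.2, 7.1]
finger_gap: 6.3
```

```bash
python3 -m jog '[[0,0,0,0,15],[0,0,0,0,30],[0,0,0,0,45],[0,0,0,0,50],[0,0,0,0,50],[0,0,0,0,50],[0,0,-0.03,0,50],[0,0,-0.07,0,50]]' 
python3 -m jog '[[0.02,0.03,-0.03,0,50],[0.03,0.05,-0.05,0,50],[0.03,0.05,-0.05,0,50],[0.03,0.05,-0.05,0,50],[0.03,0.05,-0.05,0,50]]'
python3 - <<'E'
from h import *
p=wrist("w11"); print("placed",rim(p,(623,227),122,41,T=p["W"],win=12),"wait",rim(p,(623,227),64,41,T=p["W"],win=12))
g=(527,26); 
go(625,-246,240,-20); print(pose()[:3,3])
E
```

```text
time: 18.4
tool_pos: [587.6, 239.1, 195.4]
tcp_rot: [179.8, 0.7, -20.4]
ft_force: [1.2, 0.4, 0.9]
finger_gap: 42.8
time: 18.9
tool_pos: [598.1, 182.3, 243.6]
tcp_rot: [179.7, 0.8, -20.4]
ft_force: [0.1, 0.0, 0.6]
finger_gap: 42.9
placed (array([623.6, 227.1]), 1083, 'freeR', array([623.7, 227.5,  39.6])) wait (array([621.4, 231.3]), 417, 'freeR', array([622.8, 223.3,  48. ]))
go [ 625 -246  240] shift [0.1746 0.3922 0.0028] turn -0.4 now [597.9 182.5 243.3] [179.7    0.87 -20.38]
[597.94847072 182.47812451 243.34243023]
```

View pics/w11.png

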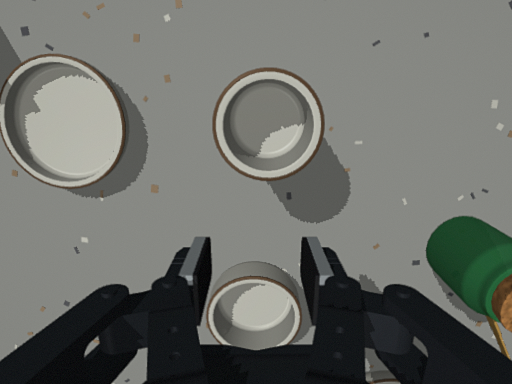

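Small bowl seated, rim at (268,124). Back to the stack for the rice bowl.

```bash
python3 -m jog '[[0.02,0.045,0,0,50],[0.04,0.09,0,0,50],[0.06,0.135,0,0,50],[0.08,0.18,0,0,50],[0.1,0.225,0,0,50],[0.12,0.27,0,0,50],[0.14,0.315,0,0,50],[0.16,0.36,0,0,50]]' 
python3 -m jog '[[0.014,0.032,0,0.5,50],[0.014,0.032,0,0.5,50],[0.014,0.032,0,0.5,50],[0.014,0.032,0,0.5,50],[0.014,0.032,0,0.5,50]]'
python3 - <<'E'
from h import *
p=wrist("w12")
for k in ["rice","plate"]: 
    g,h,R=STACK[k]; a=rim(p,(641,-218),h,R,T=p["W"],win=15); print(k,a)
    if k=="rice": b=a[0]
T=pose(); go(*(b-51*T[:2,0]),110,-20);
E
```

```text
time: 19.75
tool_pos: [622.2, -211.4, 241.2]
tcp_rot: [179.7, 1.0, -20.3]
ft_force: [0.3, -0.2, 0.7]
finger_gap: 42.8
time: 20.25
tool_pos: [624.5, -244.4, 240.9]
tcp_rot: [179.7, 1.0, -20.7]
ft_force: [0.0, 0.4, -0.0]
finger_gap: 43.1
rice (array([ 640.4, -218.8]), 1011, 'freeR', array([ 640.6, -218.2,   53.8]))
plate (array([ 639.5, -217.4]), 792, 'freeR', array([ 639.5, -216.2,   68.5]))
go [ 592.7 -200.8  110. ] shift [-0.043  -0.0304  0.1317] turn -0.7 now [ 624.6 -244.6  241.1] [179.72   1.   -20.69]
```

```bash
python3 -m jog '[[-0.043,-0.03,0,-0.7,50],[-0.043,-0.03,0,-0.7,50],[-0.043,-0.03,0.04,-0.7,50],[-0.043,-0.03,0.08,-0.7,50],[-0.043,-0.03,0.12,-0.7,50],[-0.043,-0.03,0.132,-0.7,50],[-0.043,-0.03,0.132,-0.7,50]]'
python3 - <<'E'
from h import *
p=wrist(); b=rim(p,(640.5,-218.5),59,55,T=p["W"],win=10); print(b)
T=pose(); go(*(b[0]-51*T[:2,0]),60)
E
```

```text
time: 21.0
tool_pos: [591.3, -200.0, 107.9]
tcp_rot: [179.7, 1.2, -19.9]
ft_force: [0.7, -0.2, 0.5]
finger_gap: 42.7
(array([ 640.5, -219. ]), 2174, 'freeR', array([ 640.6, -217.6,   53.6]))
go [ 592.6 -201.6   60. ] shift [0.0009 0.0006 0.0504] turn None now [ 592.8 -200.8  110.4] [179.74   1.01 -19.95]
```

```bash
python3 -m jog '[[0.001,0,0.02,0,50],[0.001,0,0.04,0,50],[0.001,0,0.049,0,50],[0.001,0,0.051,0,50],[0.001,0,0.051,0,50],[0.001,0,0.051,0,25],[0.001,0,0.051,0,10],[0.001,0,0.051,0,0]]' 90
python3 -m jog '[[0,0,0,0,0],[0,0,0,0,0],[0,0,0,0,0]]' 100
python3 -m jog '[[0,0,-0.006,0,0],[0,0,-0.02,0,0],[0,0,-0.05,0,0],[0,0,-0.09,0,0],[0,0,-0.13,0,0],[0,0,-0.14,0,0],[0,0,-0.14,0,0],[0,0,-0.14,0,0]]'
python3 - <<'E'
from h import *
T=pose();t=T[:3,3]; p=wrist("w13"); a=rim(p,t[:2]+51*T[:2,0],t[2]-1,55,T=p["W"],win=12);print(t,a)
b=np.array([530,24]); my=-T[:2,1]
v=b-110*my-51*T[:2,0]; go(*v,t[2],-20)
E
```

```text
time: 21.85
tool_pos: [593.4, -201.2, 60.9]
tcp_rot: [179.7, 0.9, -19.9]
ft_force: [-3.2, 1.5, 3.5]
finger_gap: 6.0
time: 22.15
tool_pos: [593.6, -201.1, 61.1]
tcp_rot: [179.7, 0.9, -19.9]
ft_force: [-0.9, 0.9, 1.1]
finger_gap: 5.6
time: 22.95
tool_pos: [595.1, -201.1, 199.4]
tcp_rot: [179.7, 1.0, -20.0]
ft_force: [-0.1, -0.2, -3.3]
finger_gap: 5.8
[ 595.07720624 -201.05014388  199.42933446] (array([ 642.7, -219.7]), 3462, 'freeR', array([ 643.2, -218.8,   54. ]))
go [444.5 -62.  199.4] shift [-0.1883 -0.0793  0.0024] turn 0.1 now [ 594.6 -200.8  198.4] [179.75   1.16 -19.95]
```

View pics/w13.png

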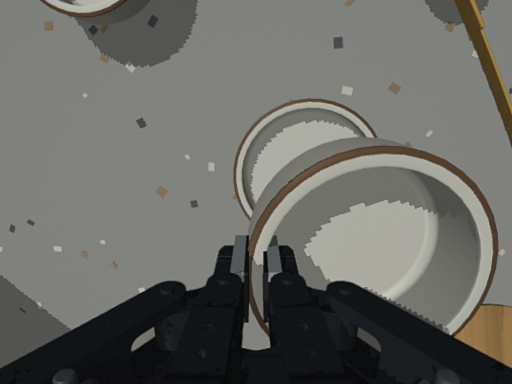

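Rice bowl held level, rim at (372,245). Carrying it on.

```bash
python3 -m jog '[[-0.019,-0.008,0,0,0],[-0.05,-0.021,0,0,0],[-0.085,-0.036,0,0,0],[-0.12,-0.05,0,0,0],[-0.155,-0.065,0,0,0],[-0.18,-0.076,0,0,0],[-0.188,-0.079,0,0,0],[-0.188,-0.079,0,0,0]]' 
python3 -m jog '[[0,0,0,0,0],[0,0,0,0,0],[0,0,0,0,0]]'
python3 - <<'E'
from h import *
T=pose();t=T[:3,3]; p=wrist("w14"); a=rim(p,t[:2]+51*T[:2,0],t[2]-2,55,T=p["W"],win=12); b=rim(p,(530,25),50,55,T=p["W"],win=15);print(t,a,b,t[:2]+51*T[:2,0])
d=b[0]-a[0]; go(*(t[:2]+d),t[2]); go(*(t[:2]+d),96)
E
```

```text
time: 23.8
tool_pos: [443.5, -61.6, 200.1]
tcp_rot: [179.7, 1.3, -19.9]
ft_force: [1.1, -0.1, -3.0]
finger_gap: 6.0
time: 24.1
tool_pos: [443.8, -62.2, 199.8]
tcp_rot: [179.7, 1.3, -19.9]
ft_force: [-0.1, -0.6, -2.7]
finger_gap: 6.0
[443.77556087 -62.20743984 199.78389269] (array([491.5, -80.9]), 2919, 'freeR', array([491.8, -78.3,  52.7])) (array([534.4,  23.6]), 960, 'freeR', array([533.7,  22.3,  53.5])) [491.7087018  -79.58490035]
go [486.7  42.3 199.8] shift [ 0.0047 -0.1128 -0.0005] turn None now [443.8 -62.2 199.9] [179.73   1.34 -19.92]
go [486.7  42.3  96. ] shift [ 0.0072 -0.1133  0.1032] turn None now [443.8 -62.2 199.9] [179.73   1.34 -19.92]
```

```bash
python3 -m jog '[[0.002,-0.025,0,0,0],[0.004,-0.06,0,0,0],[0.005,-0.095,0,0,0],[0.005,-0.111,0,0,0],[0.006,-0.111,0.03,0,0],[0.006,-0.111,0.06,0,0],[0.007,-0.111,0.085,0,0],[0.007,-0.111,0.085,0,0]]' 
python3 -m jog '[[0,0,0,0,0],[0,0,0,0,0]]'
python3 - <<'E'
from h import *
go(486.2,40.4,96)
T=pose();t=T[:3,3]; p=wrist("w15"); print(rim(p,t[:2]+51*T[:2,0],t[2]-2,55,T=p["W"],win=12))
E
```

```text
time: 24.95
tool_pos: [483.3, 40.0, 110.1]
tcp_rot: [179.6, 1.8, -19.9]
ft_force: [-1.3, 0.5, -3.7]
finger_gap: 5.8
time: 25.15
tool_pos: [484.0, 39.8, 111.2]
tcp_rot: [179.6, 1.7, -20.0]
ft_force: [0.2, -0.0, -2.2]
finger_gap: 5.5
go [486.2  40.4  96. ] shift [ 0.0023 -0.0014  0.0151] turn None now [484.   39.8 111.2] [179.6    1.7  -19.96]
(array([531.6,  21.1]), 2781, 'freeR', array([531.9,  24.1,  52.4]))
```

View pics/w15.png

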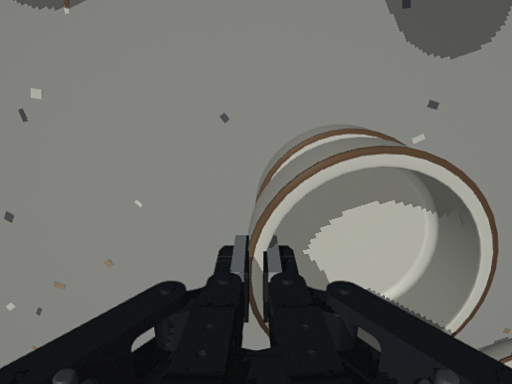

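Rice bowl is over the waiting rim (far edge visible at (335,130)). Lowering.

```bash
python3 -m jog '[[0.002,-0.001,0.006,0,0],[0.002,-0.001,0.01,0,0],[0.002,-0.001,0.012,0,0],[0.002,-0.001,0.013,0,0],[0.002,-0.001,0.014,0,0],[0.002,-0.001,0.015,0,0],[0.002,-0.001,0.015,0,0]]' 
python3 -m jog '[[0,0,0.001,0,0],[0,0,0.001,0,0],[0,0,0.001,0,0]]'
```

```text
time: 25.9
tool_pos: [486.4, 40.2, 96.9]
tcp_rot: [179.6, 1.6, -20.0]
ft_force: [-2.7, 0.3, 3.5]
finger_gap: 5.6
time: 26.2
tool_pos: [486.4, 40.3, 96.7]
tcp_rot: [179.6, 1.6, -20.0]
ft_force: [-5.3, 0.6, 6.8]
finger_gap: 6.0
```

```bash
python3 -m jog '[[0,0,0,0,15],[0,0,0,0,30],[0,0,0,0,45],[0,0,0,0,50],[0,0,0,0,50],[0,0,0,0,50],[0,0,-0.03,0,50],[0,0,-0.07,0,50]]' 
python3 -m jog '[[0.02,0.03,-0.04,0,50],[0.04,0.06,-0.08,0,50],[0.04,0.06,-0.08,0,50],[0.04,0.06,-0.08,0,50],[0.04,0.06,-0.08,0,50]]'
python3 - <<'E'
from h import *
p=wrist("w16"); print("placed",rim(p,(533,24),94,55,T=p["W"],win=12),"wait",rim(p,(533,24),50,55,T=p["W"],win=12))
T=pose(); go(*(np.array([639.5,-217.4])-70*T[:2,0]+40*T[:2,1]),230,-20)
E
```

```text
time: 27.0
tool_pos: [486.3, 40.0, 164.8]
tcp_rot: [179.5, 1.9, -20.0]
ft_force: [0.8, -0.1, -0.4]
finger_gap: 42.6
time: 27.5
tool_pos: [505.3, -29.8, 242.4]
tcp_rot: [179.5, 2.1, -20.0]
ft_force: [0.3, 0.6, -1.4]
finger_gap: 43.1
placed (array([533.3,  22.3]), 1211, 'freeR', array([533.6,  22.8,  53.6])) wait (array([534.5,  28.9]), 475, 'freeR', array([533.5,  21.3,  61.6]))
go [ 560.1 -231.2  230. ] shift [0.1209 0.1708 0.0089] turn 0.1 now [505.  -29.5 241.9] [179.52   2.11 -19.93]
```

View pics/w16.png

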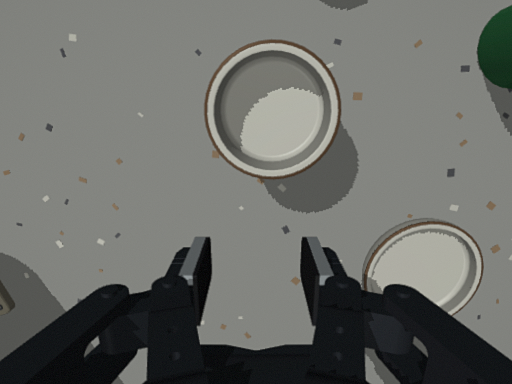

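Rice bowl seated, rim at (273,109). Last comes the loose plate, at (423,268); I'll hold it by the wall on the +x side for better reach.

```bash
python3 -m jog '[[0.037,0.024,0,0,50],[0.074,0.049,0,0,50],[0.111,0.073,0,0,50],[0.148,0.098,0,0,50],[0.185,0.122,0,0,50],[0.22,0.147,0,0,50],[0.257,0.171,0,0,50],[0.257,0.171,0,0,50]]' 
python3 -m jog '[[0,0,0,0,40],[0,0,0,0,40],[0,0,0,0,40]]'
python3 - <<'E'
from h import *
p=wrist("w17"); b=rim(p,(639.5,-217.4),28,70,T=p["W"],win=15); print(b)
T=pose(); go(*(b[0]+66*T[:2,0]),85,-20)
E
```

```text
time: 28.35
tool_pos: [688.2, -280.4, 225.8]
tcp_rot: [179.5, 2.6, -20.1]
ft_force: [-0.5, 0.2, -1.9]
finger_gap: 42.7
time: 28.65
tool_pos: [687.8, -278.7, 225.8]
tcp_rot: [179.5, 2.6, -20.0]
ft_force: [0.1, 0.7, -0.5]
finger_gap: 34.0
(array([ 639.2, -216.9]), 966, 'freeR', array([ 639.7, -216.3,   68.6]))
go [ 701.2 -239.4   85. ] shift [ 0.0052 -0.0428  0.1413] turn 0.0 now [ 688.1 -278.9  226.7] [179.52   2.57 -19.98]
```

Small tilt drift (2.6°) comes from calls ending mid-descent. I'll try to undo it by ending calls on fast upward motion.

```bash
for i in 1 2 3; do python3 -m jog '[[0,0,0.02,0,40],[0,0,0.05,0,40],[0,0,0.08,0,40],[0,0,0.09,0,40],[0,0,0.09,0,40],[0,0,0.09,0,40],[0,0,0.04,0,40],[0,0,-0.01,0,40]]' | grep -E "tool|rot"; done
python3 -m jog '[[0,0,0,0,40],[0,0,0,0,40],[0,0,0,0,40],[0,0,0,0,40]]'
```

```text
tool_pos: [688.0, -278.7, 238.2]
tcp_rot: [179.5, 2.7, -20.0]
tool_pos: [688.1, -278.5, 249.9]
tcp_rot: [179.5, 2.7, -20.0]
tool_pos: [688.2, -278.4, 261.5]
tcp_rot: [179.5, 2.8, -20.0]
time: 31.5
tool_pos: [687.6, -278.2, 260.1]
tcp_rot: [179.6, 2.9, -20.0]
ft_force: [-0.6, -0.1, -0.3]
finger_gap: 34.1
```

Run:
```python
from h import *
go(701.3,-239.6,75,-20)
```

```text
go [ 701.3 -239.6   75. ] shift [ 0.0091 -0.0423  0.1845] turn 0.0 now [ 687.6 -278.2  260.1] [179.56   2.93 -19.98]
```

```bash
python3 -m jog '[[0.003,-0.042,0.02,0,40],[0.005,-0.042,0.06,0,40],[0.007,-0.042,0.1,0,40],[0.009,-0.042,0.14,0,40],[0.009,-0.042,0.17,0,40],[0.009,-0.042,0.184,0,40],[0.009,-0.042,0.184,0,40],[0.009,-0.042,0.184,0,40]]'
python3 - <<'E'
from h import *
p=wrist("w18"); b=rim(p,(639.5,-217),28,70,T=p["W"],win=10); print(b)
T=pose(); go(*(b[0]+66*T[:2,0]),35)
E
```

```text
time: 32.3
tool_pos: [701.6, -240.1, 76.6]
tcp_rot: [179.6, 2.9, -20.0]
ft_force: [0.4, 0.2, 1.1]
finger_gap: 34.1
(array([ 639.1, -217.6]), 2244, 'freeR', array([ 640.1, -216.1,   68.4]))
go [ 701.1 -240.1   35. ] shift [ 0.0007 -0.0002  0.043 ] turn None now [ 702.4 -240.4   78. ] [179.55   2.74 -19.98]
```

View pics/w18.png

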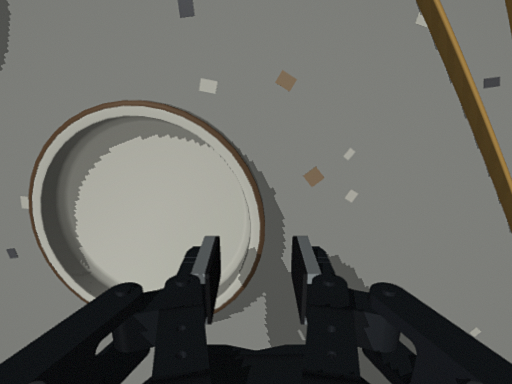

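The plate's right wall (258,215) lies midway between the fingers (208 and 305). Descending to grip.

```bash
python3 -m jog '[[0.001,0,0.02,0,40],[0.001,0,0.035,0,40],[0.001,0,0.042,0,40],[0.001,0,0.043,0,40],[0.001,0,0.043,0,40],[0.001,0,0.043,0,20],[0.001,0,0.043,0,10],[0.001,0,0.043,0,0]]' 60
python3 -m jog '[[0,0,0,0,0],[0,0,0,0,0],[0,0,0,0,0]]' 110
python3 -m jog '[[0,0,-0.005,0,0],[0,0,-0.015,0,0],[0,0,-0.035,0,0],[0,0,-0.07,0,0],[0,0,-0.11,0,0],[0,0,-0.14,0,0],[0,0,-0.14,0,0],[0,0,-0.14,0,0]]'
python3 - <<'E'
from h import *
T=pose();t=T[:3,3]; p=wrist("w19"); a=rim(p,t[:2]-66*T[:2,0],t[2]-8,70,T=p["W"],win=12);print(t,a)
b=np.array([419,296]); my=-T[:2,1]
v=b-130*my+66*T[:2,0]; go(*v,200,-20)
E
```

```text
time: 33.15
tool_pos: [701.8, -240.5, 35.8]
tcp_rot: [179.6, 2.7, -20.0]
ft_force: [0.3, 0.5, 1.3]
finger_gap: 6.5
time: 33.45
tool_pos: [702.0, -240.6, 36.0]
tcp_rot: [179.6, 2.6, -20.0]
ft_force: [0.8, -0.2, -0.6]
finger_gap: 4.7
time: 34.25
tool_pos: [709.1, -242.1, 177.6]
tcp_rot: [179.5, 2.5, -20.0]
ft_force: [-0.3, -0.2, -3.8]
finger_gap: 4.8
[ 709.08323161 -242.07867824  177.64468766] (array([ 647.7, -220.7]), 2550, 'freeR', array([ 648.2, -220.1,   69.2]))
go [436.6 151.3 200. ] shift [-0.3901 -0.2765 -0.0086] turn 0.0 now [ 708.  -241.7  175.2] [179.55   2.69 -19.98]
```

```bash
python3 -m jog '[[-0.02,-0.014,-0.01,0,0],[-0.05,-0.035,-0.02,0,0],[-0.085,-0.06,-0.02,0,0],[-0.12,-0.085,-0.02,0,0],[-0.155,-0.11,-0.02,0,0],[-0.19,-0.135,-0.02,0,0],[-0.225,-0.16,-0.02,0,0],[-0.25,-0.178,-0.02,0,0]]' 
python3 -m jog '[[-0.03,-0.02,0,0,0],[-0.06,-0.04,0,0,0],[-0.09,-0.06,0,0,0],[-0.12,-0.082,0,0,0],[-0.133,-0.092,0,0,0],[-0.133,-0.092,0,0,0],[-0.133,-0.092,0,0,0],[-0.133,-0.092,0,0,0]]'
python3 - <<'E'
from h import *
T=pose();t=T[:3,3]; p=wrist("w20"); a=rim(p,t[:2]-66*T[:2,0],t[2]-8,70,T=p["W"],win=12); b=rim(p,(419,297),28,70,T=p["W"],win=15);print(t,a,b,t[:2]-66*T[:2,0])
d=b[0]-a[0]; go(*(t[:2]+d),t[2]); go(*(b[0]+66*T[:2,0]),58)
E
```

```text
time: 35.1
tool_pos: [532.0, 12.9, 203.0]
tcp_rot: [179.5, 3.0, -19.9]
ft_force: [0.2, -0.2, -1.9]
finger_gap: 4.5
time: 35.9
tool_pos: [438.3, 143.9, 208.2]
tcp_rot: [179.4, 3.0, -20.0]
ft_force: [0.8, -0.7, -1.9]
finger_gap: 5.1
[438.31194629 143.88018189 208.17151289] (array([376.5, 165.4]), 2630, 'freeR', array([376.4, 165.2,  70.2])) (array([420.2, 299.4]), 704, 'freeR', array([419.6, 297.7,  68.5])) [376.36729637 166.39172233]
go [482.  277.9 208.2] shift [-0.0049 -0.1409 -0.0009] turn None now [438.5 143.8 208.4] [179.45   3.01 -20.  ]
go [482.1 276.9  58. ] shift [ 0.0034 -0.1414  0.1491] turn None now [438.5 143.8 208.4] [179.45   3.01 -20.  ]
```

View pics/w20.png

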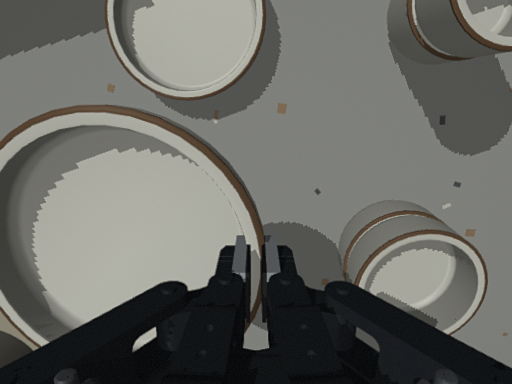

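The waiting plate is ahead at (186,40) and the held plate at lower left. Moving over it.

```bash
python3 -m jog '[[-0.001,-0.03,0,0,0],[-0.002,-0.07,0,0,0],[-0.004,-0.11,0,0,0],[-0.005,-0.14,0,0,0],[-0.004,-0.141,0.03,0,0],[-0.002,-0.141,0.07,0,0],[0.001,-0.141,0.11,0,0],[0.001,-0.141,0.11,0,0]]' 
python3 -m jog '[[0,0,0,0,0],[0,0,0,0,0]]'
python3 - <<'E'
from h import *
T=pose();t=T[:3,3]; p=wrist(); print(rim(p,t[:2]-66*T[:2,0],t[2]-8,70,T=p["W"],win=12)); 
go(482,276.8,70); go(482,276.8,58)
E
```

```text
time: 36.75
tool_pos: [477.6, 274.1, 90.1]
tcp_rot: [178.9, 3.5, -20.1]
ft_force: [-1.2, -0.4, -3.8]
finger_gap: 4.5
time: 36.95
tool_pos: [478.4, 273.8, 91.4]
tcp_rot: [179.0, 3.5, -20.1]
ft_force: [-0.3, -0.6, -2.1]
finger_gap: 4.5
(array([416.6, 295.5]), 2589, 'freeR', array([416.2, 295. ,  70.6]))
go [482.  276.8  70. ] shift [ 0.0032 -0.0038  0.0219] turn None now [479.  274.2  92.1] [179.04   3.41 -20.12]
go [482.  276.8  58. ] shift [ 0.004  -0.004   0.0339] turn None now [479.  274.2  92.1] [179.04   3.41 -20.12]
```

```bash
python3 -m jog '[[0.003,-0.004,0.01,0,0],[0.003,-0.004,0.018,0,0],[0.003,-0.004,0.024,0,0],[0.004,-0.004,0.028,0,0],[0.004,-0.004,0.03,0,0],[0.004,-0.004,0.031,0,0],[0.004,-0.004,0.032,0,0],[0.004,-0.004,0.032,0,0]]'
python3 - <<'E'
from h import *
go(482,276.8,58); print(r.sense()["ft_force"])
E
```

```text
time: 37.8
tool_pos: [482.2, 276.8, 59.9]
tcp_rot: [179.0, 3.4, -20.1]
ft_force: [0.0, -0.1, -2.4]
finger_gap: 4.8
go [482.  276.8  58. ] shift [-0.0001  0.      0.0019] turn None now [482.2 276.8  59.9] [179.05   3.41 -20.12]
[ 0.00947783 -0.13869462 -2.38728597]
```

```bash
python3 -m jog '[[0,0,0.001,0,0],[0,0,0.002,0,0],[0,0,0.002,0,0],[0,0,0.002,0,0]]' 
python3 -m jog '[[0,0,0.001,0,0],[0,0,0.002,0,0],[0,0,0.002,0,0]]'
```

```text
time: 38.2
tool_pos: [482.3, 276.9, 58.2]
tcp_rot: [179.1, 3.4, -20.1]
ft_force: [-0.5, -0.0, -0.8]
finger_gap: 4.8
time: 38.5
tool_pos: [483.2, 276.8, 57.6]
tcp_rot: [179.1, 3.3, -20.1]
ft_force: [-1.6, -3.2, 8.6]
finger_gap: 4.6
```

Contact at the expected height; releasing.

```bash
python3 -m jog '[[0,0,0,0,10],[0,0,0,0,20],[0,0,0,0,30],[0,0,0,0,40],[0,0,0,0,40],[0,0,0,0,40],[0,0,-0.02,0,40],[0,0,-0.06,0,40]]' 
python3 -m jog '[[-0.01,0.03,-0.04,0,40],[-0.02,0.06,-0.08,0,40],[-0.03,0.09,-0.12,0,40],[-0.03,0.09,-0.15,0,40],[-0.03,0.09,-0.15,0,40],[-0.03,0.09,-0.15,0,40]]'
python3 - <<'E'
from h import *
p=wrist("w21"); print("placed",rim(p,(420,298),50,70,T=p["W"],win=12),"wait",rim(p,(420,298),28,70,T=p["W"],win=12))
p=r.snapshot("side"); save(p,"side2")
for n,g,h,R in(("plate",(420,299.7),50,70),("rice",(533,26),94,55),("small",(622,230),122,41)): print(n,rim(p,g,h,R,win=12))
T=np.array(p["T"]);im=cv2.cvtColor(p["image"],cv2.COLOR_RGB2BGR)[100:340,120:420]; cv2.imwrite("pics/side2c.png",cv2.resize(im,None,fx=2.6,fy=2.5,interpolation=2))
E
```

```text
time: 39.3
tool_pos: [483.9, 275.3, 114.2]
tcp_rot: [178.8, 3.6, -20.1]
ft_force: [0.1, 1.0, 0.0]
finger_gap: 34.0
time: 39.9
tool_pos: [435.4, 200.9, 268.6]
tcp_rot: [178.9, 3.5, -20.1]
ft_force: [-0.8, 0.4, -1.2]
finger_gap: 34.4
placed (array([421.7, 298.6]), 974, 'freeR', array([422.1, 299. ,  68.5])) wait (array([421.4, 303.7]), 634, 'freeR', array([419.2, 301.3,  72.8]))
plate (array([422.4, 300.7]), 209, 'freeR', array([421.4, 302.2,  68.4]))
rice (array([531.5,  26.1]), 68, 'freeR', array([532.5,  27.5,  53.6]))
small (array([622.7, 230.4]), 95, 'freeR', array([622.2, 231.1,  39.8]))
```

View pics/side2c.png

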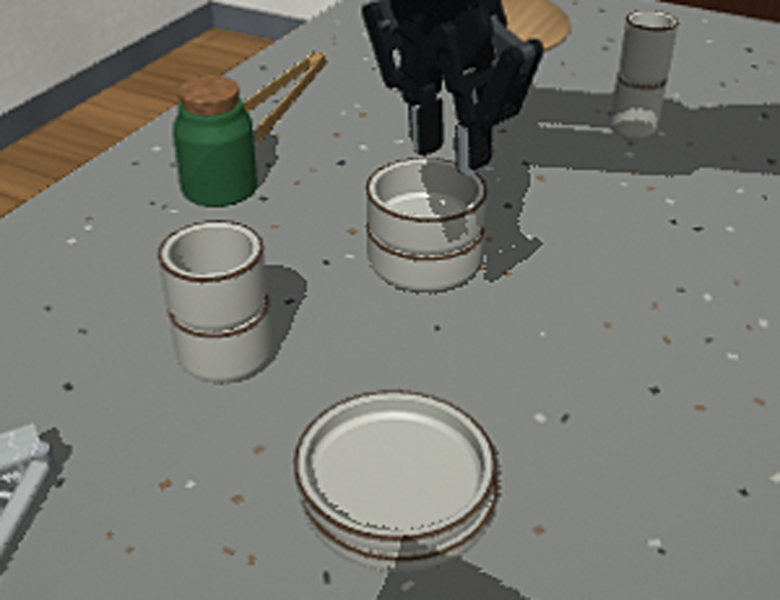

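All four pairs are stacked upright: plate (395,470), rice (425,225), small bowl (218,300), cup (645,75). The arm is clear.

```bash
python3 -c "
from bench import r
print(r.hand_in())"
```

```text
the job is handed in; nothing more can be done
None
```

I took the mixed stack apart and set the tea cup, small bowl, rice bowl and plate each on the waiting piece of its own kind. I handed the job in at about 40 s of simulated time; it gave no verdict.

- **Seating:** each set-down met contact within about 1 mm of the height worked out for a seated foot. In the last side view all four pairs stand upright with the foot dropped into the mouth below.
- **Centring:** wrist-camera rim fits put each piece within about 1–2 mm of where the waiting piece was measured before placing. The limit is 11 mm.
- **Bystanders:** the jar and garlic press look untouched in the last side view, and nothing came near them. I did not re-measure their positions.

Three checks disagreed or fell short:
- The side camera read about 3–5 mm off the wrist camera at the stack and the small bowl, and about 1–2.5 mm at the rice bowl and plate. I trusted the wrist camera.
- Rim fits on the waiting pieces after stacking were unreliable because the upper pieces hid them. I can't confirm from those that the waiting pieces stayed exactly in place.
- The tool's tilt drifted to about 3.5° over the run, and one attempt to undo it failed. It had no visible effect on the placements.

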